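# Sleeve on the spigot, spring jaw held open at the mark

## Robot

A 7-joint arm with a two-finger parallel gripper is mounted at the origin on the work surface. World frame = base frame: x ahead of the robot, y to its left, z up, the work surface at z = 0. Lengths are in mm, angles in rad, forces in N, time in s.
With the tool pointing down it reaches from about 400 to 875 mm from the base axis. Payload 4.4 kg.
Tool frame: the origin (TCP) lies at the very end of the fingers, on their centre line; the grasp point (between the pads) lies 19 mm behind it (grip_depth is the distance from the TCP to the grasp point, in mm); z points along the fingers, y is the direction in which the jaws open and shut (so a half turn about z gives the same grasp; the last joint's range is limited). The gripper opens to 85 mm and grips with 20 to 120 N. Pads are 22 mm wide; open, the fingers measure 114 mm over their backs; the gripper's body (76 mm by 85 mm) begins 54 mm behind the grasp point. The pads swing forward as they close: fully open they stand 13 mm farther back than shut.
Start: joints at [-1.357, 0.628, 0.038, 1.517, -0.027, 0.996, -0.02], TCP at [179.482, 624.743, 231.313] pointing down, gripper open.
Joint ranges: [-3.06, 3.06], [-0.37, 2.12], [-1.25, 1.32], [0.18, 2.47], [-1.1, 4.24], [0.23, 1.98], [-2.94, 2.94]. Speed limits (rad/s): [2.57, 2.57, 3.14, 3.14, 3.14, 3.14, 3.14].

## Interface

Orientations are given as [roll, pitch, yaw] about the fixed x, y, z axes, in that order (R = Rz(yaw) Ry(pitch) Rx(roll)).
In Python, from cell import read_state, get_image, finish_job, recognise, outline_of, grip_depth gives the robot as it stands. The module is installed in compiled form; this text tells all that it offers.
- The arm moves only by the tool send_rows, never from a script. Its argument "rows" is a list of rows, each a list of 5 numbers: the gripper command: -1 is shut, 1 is fully open, values between are in proportion, then the shift along the tool's x, y, z in m, then the turn about the tool's z in rad. In form: [[claw, tx, ty, tz, roll], ...]. A call has 1 to 12 rows; each row shifts and turns the pose as measured when the row begins, along the tool's axes as they then stand; what a row does not reach is not made up. A row lasts 1/12 s, in which the tool goes at most 41.7 mm and 7.16 degrees, less where a joint would pass 70% of its speed; a pose out of reach is approached as far as the arm can. A call with a gripper value outside its range is refused whole. The fingers move at their own pace and stop on an object; the grip force is fixed at half the most. Time passes only in rows, so rows that do not move let the fingers close. It gives the time, the measured TCP pose, the force and the opening at its end, in the units of the state.
- read_state(): the state, without advancing time (a new reading comes with each control period).
- get_image(name): name is "scene" or "top" or "wrist"; returns a dict with "image" (400x640x3 uint8, blue, green, red), "z_map" (400x640 float32, mm along the optical axis (not along the pixel's ray), 0 where there is no reading), "K" (3x3 intrinsics, pixels), "dist" ([k1, k2, p1, p2, k3] as OpenCV has them; the pictures are not rectified), "R" (3x3) and "t" (3): a world point X has camera coordinates R X + t; the wrist camera has in their place "tool_from_camera" (4x4, takes a point from camera to tool coordinates, whose origin is the TCP and whose axes are the flange's). Camera axes: x right, y down, z forward; pixel columns grow to the right and rows downward; lengths in mm; the calibration is good to about 2 mm. A picture is of the moment at which its call begins: read the wrist's pose just before it.
- finish_job(): hands the job in, once; it reports no verdict.
Trained networks look in a picture, given as the dict that the camera call returned (one of the last four; its "shot" number tells which), for a name from the list of things; names that differ only in an ending like _2 or _b are one class to them, and where a whole thing is asked for, a point or a joint stands for the part that bears it (a point fixed in the world has none). Each returns a list of dicts, best first, with "score" (0 to 1); they miss things now and then, are a little off and sometimes report something else, mostly with a low value. They report only what shows in the picture. A call takes as long as a camera call. They do not tell look-alikes from the thing itself.
- recognise(picture, query): "box" ([left, top, right, bottom] in pixels, round what is visible of it).
- outline_of(picture, query): "mask" (400x640 bool, what is visible of it) and "box" ([left, top, right, bottom] in pixels, round what is visible of it).
The state is a dict: "clock": time; "qpos": joint angles; "qd": joint speeds; "tau": joint torques, N m; "eef_pos": TCP position; "tool_rot": TCP orientation; "force": force on the tool from outside, world axes, zero at the start; "torque": the same for the moment, N m; "width": finger opening in mm.
Only numpy, scipy, OpenCV 4.12 (cv2) and the standard library are available. Lean on these libraries where they do the work, as an engineer would, in place of code of your own. Each camera call takes 0.05 s, during which the arm holds its last target.

## Task

Get the holding fixture ready for the next brass dish: of the three look-alike brass sleeves, slip the one whose bore fits the spigot over it, fully home on the seat, and let go of it. Then draw the spring jaw open by its pull bar until its pointer stands at the set cursor and keep it there for the dish to be laid in: you finish while still holding the bar at the mark. Leave the other sleeves and everything else on the bench where they are.

Things in the scene. Friction and masses are not known exactly. Their poses are not given: they have to be found in the camera images.
- fixture: dish-holding fixture, bolted down: dark steel bed 180 mm wide (x), y -100 to +205 mm, 16 mm thick. Origin on the work surface under the spigot axis; z up; the jaw is pulled along +y. Fixed jaw (62 mm high) at y -82 to -37 mm, end block (76 mm high) at y 180 to 205 mm, both 150 mm wide. Strip and set cursor at the x = +90 mm edge, two 16 mm high bolt lugs at the other
- seat (a point): centre of the round seat (54 mm across, 20 mm above the work surface, 4 mm above the bed) at the foot of the upright spigot, 22 mm in diameter and 20 mm tall, its top 6 mm tapered to 12 mm. A sleeve fully home stands on the seat. Both jaws' rubber faces keep 30 mm or more off the spigot axis along the fixture's y; its x direction is clear on both sides
- sleeve_middle_c (a point): sleeve, 46 mm outside diameter, 36 mm tall, plain brass tube standing on its end, bore 25 mm, 0.36 kg nominal; this point is on its axis half-way up (18 mm above its underside); the only one that fits the spigot (3 mm play on the diameter)
- sleeve_small_c (a point): sleeve, 46 mm outside diameter, 36 mm tall, plain brass tube standing on its end, bore 15 mm, 0.45 kg nominal; this point is on its axis half-way up (18 mm above its underside); too tight for the spigot
- sleeve_large_c (a point): sleeve, 46 mm outside diameter, 36 mm tall, plain brass tube standing on its end, bore 35 mm, 0.21 kg nominal; this point is on its axis half-way up (18 mm above its underside); far too loose on the spigot
- jaw (a joint): travel of the spring jaw, m: 0 shut (its start), growing as the pull bar is drawn along the fixture's +y, up to 0.060. The spring pulls it back with 7.5 N at 0 plus 150 N per m of travel (about 14 N at 0.045); moving mass about 0.9 kg, little friction
- bar (a point): middle of the pull bar: level along the fixture's x, 55 mm above the work surface, its ends on the jaw's two guide rods (10 mm, 112 mm apart), which run through the end block. The black grip in the middle is 90 mm long, 18 by 18 mm in section. Clear above and below; with the jaw shut, 54 mm from grip to end block. Moves with the jaw
- pointer (a point): tip of the small dark steel pointer on the spring jaw, over the graduated strip at the bed's x = +90 mm edge, 20.5 mm above the work surface. Moves with the jaw, 205 mm behind the bar in the fixture's y
- mark (a point): the mark: inner tip of the dark steel set cursor, 10 mm wide (along y), with a white centre line, fixed on the bed's x = +90 mm edge; axes parallel to the fixture's. The jaw is at the mark when pointer and cursor have the same y in the fixture's frame. It is set anew at each start, 22 to 48 mm of travel from shut
- dish_c (a point): brass dish 130 mm across, 20 mm high, with a raised centre boss, to be left alone; this point is at its middle
- bowl_dish_c (a point): copper dish 150 mm across, 24 mm high, to be left alone; this point is at its middle
- tin_c (a point): round tin 68 mm across, 55 mm high, to be left alone; this point is at its middle
- cup_c (a point): small brass bowl 84 mm across, 60 mm high, to be left alone; this point is at its middle
- spoon_c (a point): steel spoon 190 mm long lying flat, to be left alone; this point is at its origin
- brush_c (a point): wooden-handled brush 180 mm long lying flat, to be left alone; this point is at its origin
- spanner_c (a point): steel spanner 140 mm long lying flat, to be left alone; this point is at its origin
Not all that is in view belongs to the job. Leave any black or turquoise look-alike of the part that bears sleeve_middle_c alone.

How it is judged (in metres and radians):
On the way, in this order (a step that is already met when the one before it is completed fails the run):
1. the fitting sleeve stands fully home on the spigot, let go (horizontal distance between sleeve_middle_c and seat below 0.004 m and z of sleeve_middle_c in the frame of seat between 0.015 and 0.0205 m and contact force between the fingers and sleeve_middle below 0.2 N), for 0.2 s.
2. the spring jaw is drawn to the mark and held by its pull bar (y of pointer in the frame of mark between -0.005 and 0.005 m and (contact force between the fingers and pullbar_grip above 5 N or contact force between the fingers and pullbar above 5 N)), for 0.3 s.
At the end, for the whole second after the job is handed in: 25 mm bore sleeve over the spigot (within 4 mm of its axis, underside within 2.5 mm of the seat), not touched by the fingers; pointer still and within 5 mm of the cursor's middle along the slide, the fingers on the pull bar with over 5 N, no sleeve propping the jaw (all of step 1 and all of step 2 and contact force between each of sleeve_small, sleeve_middle, sleeve_large and jaw below 0.5 N and velocity of joint jaw between -0.01 and 0.01 m/s); the arm keeps its last pose, push and grip.
It fails at once if one of the two other sleeves is displaced by more than 30 mm (distance of any of sleeve_small_c, sleeve_large_c from where it was at the start of the episode above 0.03 m).
It fails at once if one of the dishes, the tin, the bowl or the hand tools is displaced by more than 30 mm (distance of any of dish_c, bowl_dish_c, tin_c, cup_c, spoon_c, brush_c, spanner_c from where it was at the start of the episode above 0.03 m).
It also fails if it takes over 53 s, if anything falls off the work surface, if the arm or the gripper's body presses on something with over 40 N, if the wrist force passes 120 N, or if a joint passes its speed limit or range.

## Working session

There is one attempt and no reset: what is moved stays moved. The work goes in short steps, Python scripts to look and compute and a tool call to move; the robot and the scene stay as the last step left them, time stands still between calls to the robot, and variables do not carry over. Pictures are saved under pics/ and viewed, and the job is handed in when it is done.

Besides the shell and the picture viewer there is one more tool, called as a command line: name --pt "numbers of a row" for each row, then --argument value for the rest. send_rows: Moves the arm, as the interface text tells. Its arguments: {"type":"object","properties":{"rows":{"type":"array"}},"required":["rows"]}

```bash
mkdir -p pics; ls; cat > h.py <<'E'
import numpy as np, cv2, pickle
from cell import *
def save(d,name): cv2.imwrite('pics/'+name+'.png',d['image'])
def w2p(d,X):
    p,_=cv2.projectPoints(np.array(X,float).reshape(-1,1,3),cv2.Rodrigues(np.array(d['R']))[0],np.array(d['t'],float),np.array(d['K'],float),np.array(d['dist'],float)); return p.reshape(-1,2)
def ray(d,px):
    u=cv2.undistortPoints(np.array(px,float).reshape(-1,1,2),np.array(d['K'],float),np.array(d['dist'],float)).reshape(-1,2)
    return np.c_[u,np.ones(len(u))]
def onplane(d,px,z):
    R=np.array(d['R']);t=np.array(d['t']).reshape(3);r=ray(d,px)@R;c=-R.T@t
    s=(z-c[2])/r[:,2]; return c+r*s[:,None]
def depthpt(d,px):
    px=np.atleast_2d(px).astype(int);R=np.array(d['R']);t=np.array(d['t']).reshape(3)
    z=d['z_map'][px[:,1],px[:,0]];return (ray(d,px)*z[:,None]-t)@R
E
python3 - <<'E'
from h import *
print(read_state())
for n in ['scene','top','wrist']:
    d=get_image(n); save(d,n+'0'); pickle.dump(d,open(n+'0.pkl','wb'))
    print(n,d['shot'],d['K'],d.get('R'),d.get('t'),d.get('tool_from_camera'))
    if n!='wrist':
        for q in ['fixture','seat','sleeve_middle_c','bar','pointer','mark']:
            try: print(q,[(np.round(r['box']).tolist(),round(r['score'],2)) for r in recognise(d,q)])
            except Exception as e: print(q,e)
E
```

```text
pics
{'clock': 0.0, 'qpos': array([-1.35680311,  0.62932792,  0.03844892,  1.51838894, -0.02699391,
        0.99626518, -0.02000181]), 'qd': array([-0.00080226, -0.00022749, -0.00047431,  0.00125806, -0.00107464,
       -0.00222735,  0.00241805]), 'tau': array([ 7.68112259e-04, -5.63413203e+01,  1.22631602e+00, -1.93444204e+01,
        1.10039275e-02,  1.03064929e-02,  9.46803084e-06]), 'eef_pos': array([179.30788366, 624.13031354, 230.39430726]), 'tool_rot': array([-3.13972178e+00,  3.32192326e-05,  2.86179486e+00]), 'force': array([ 0.1762277 ,  0.01496494, -0.37476589]), 'torque': array([-0.0054503 , -0.0107525 ,  0.00305502]), 'width': 85.46411888993944}
scene 1 [[482.123267     0.         318.15399562]
 [  0.         482.123267   198.74394368]
 [  0.           0.           1.        ]] [[ 0.57831086  0.81563719  0.01710349]
 [ 0.62646879 -0.43056029 -0.64973432]
 [-0.52258339  0.38646322 -0.75996894]] [-341.21470113 -316.29228764 1682.65089265] None
fixture [([251.0, 155.0, 385.0, 260.0], 0.87)]
seat [([249.0, 152.0, 385.0, 260.0], 0.9), ([292.0, 151.0, 384.0, 225.0], 0.71)]
sle
[... 561 characters left out ...]
ne
fixture [([251.0, 182.0, 365.0, 245.0], 0.94)]
seat []
sleeve_middle_c [([409.0, 187.0, 427.0, 201.0], 0.68), ([432.0, 161.0, 451.0, 174.0], 0.65), ([432.0, 214.0, 444.0, 229.0], 0.48)]
bar [([251.0, 189.0, 328.0, 232.0], 0.59)]
pointer [([251.0, 188.0, 328.0, 237.0], 0.56)]
mark []
wrist 3 [[354.4952527    0.         323.62790788]
 [  0.         354.4952527  197.04070474]
 [  0.           0.           1.        ]] None None [[ 7.63213442e-04 -9.49413659e-01 -3.14027262e-01  8.00611826e+01]
 [ 9.99999674e-01  8.07129314e-04 -9.82845254e-06  8.07983043e-01]
 [ 2.62791875e-04 -3.14027152e-01  9.49413966e-01 -1.42779435e+02]
 [ 0.00000000e+00  0.00000000e+00  0.00000000e+00  1.00000000e+00]]
```

View pics/scene0.png

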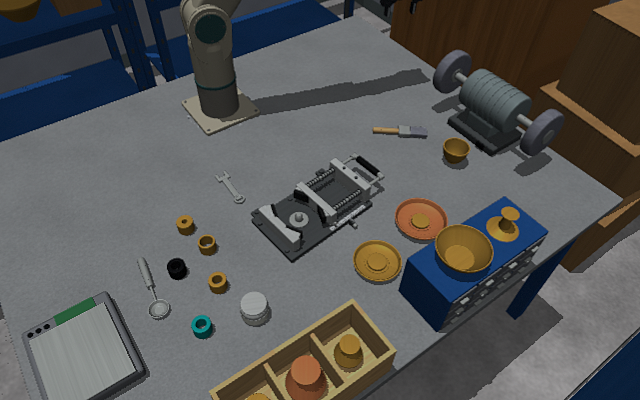

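View pics/top0.png

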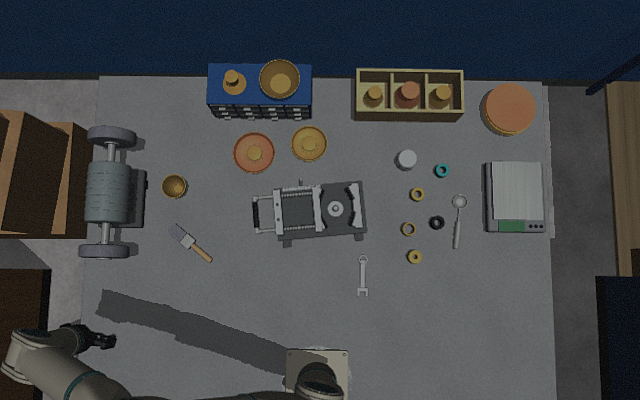

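View pics/wrist0.png

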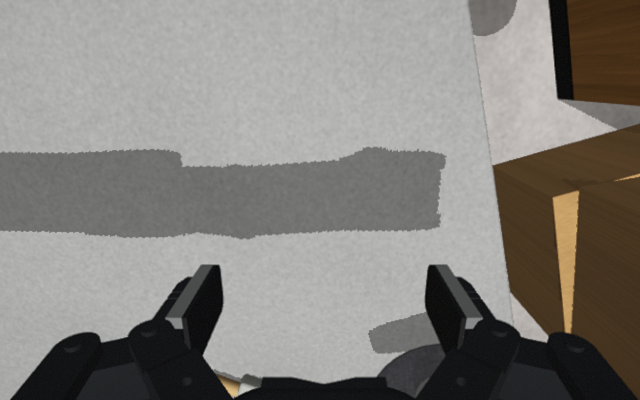

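```bash
python3 - <<'E'
from h import *
t=pickle.load(open('top0.pkl','rb'));s=pickle.load(open('scene0.pkl','rb'))
a=t['image'][155:275,390:455];a=cv2.resize(a,None,fx=5,fy=5,interpolation=cv2.INTER_CUBIC)
b=s['image'][205:305,150:250];b=cv2.resize(b,None,fx=4.6,fy=4.6,interpolation=cv2.INTER_CUBIC)
h=max(a.shape[0],b.shape[0]);c=np.zeros((h,a.shape[1]+b.shape[1],3),np.uint8);c[:a.shape[0],:a.shape[1]]=a;c[:b.shape[0],a.shape[1]:]=b
cv2.imwrite('pics/c1.png',c);print(c.shape)
a=t['image'][170:255,240:375];cv2.imwrite('pics/c2.png',cv2.resize(a,None,fx=5.8,fy=5.8,interpolation=cv2.INTER_CUBIC))
a=s['image'][145:265,245:390];cv2.imwrite('pics/c3.png',cv2.resize(a,None,fx=5,fy=5,interpolation=cv2.INTER_CUBIC))
print(onplane(t,[[417,194],[408,229],[415,257],[336,209],[262,214]],36))
E
```

```text
(600, 785, 3)
[[ 624.8276131  -333.60131574   36.        ]
 [ 505.29889483 -301.48564767   36.        ]
 [ 411.768816   -323.84920255   36.        ]
 [ 570.35044258  -58.6810688    36.        ]
 [ 550.50667888  190.76128057   36.        ]]
```

View pics/c1.png

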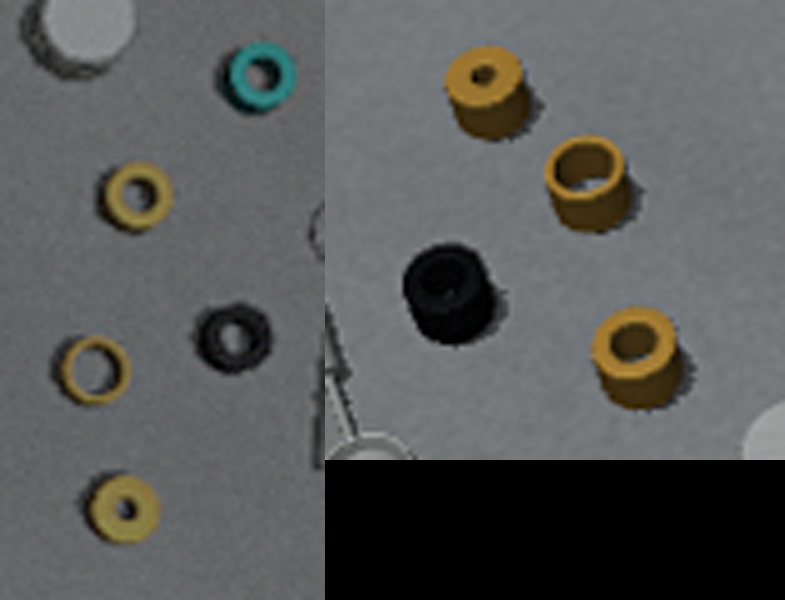

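View pics/c2.png

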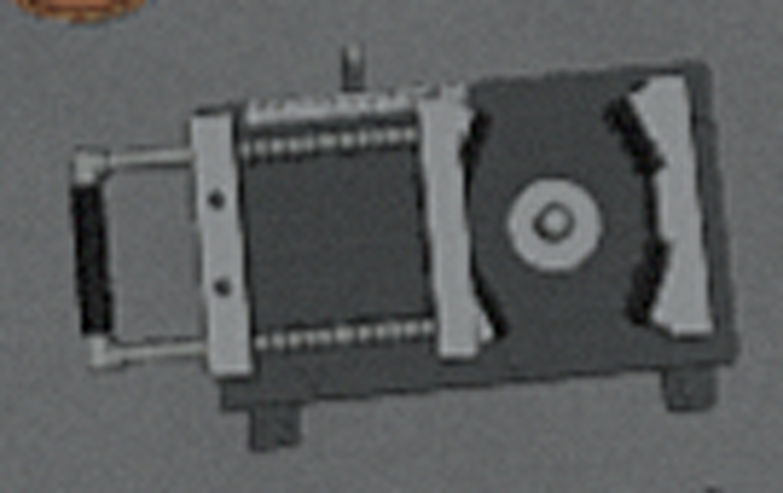

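View pics/c3.png

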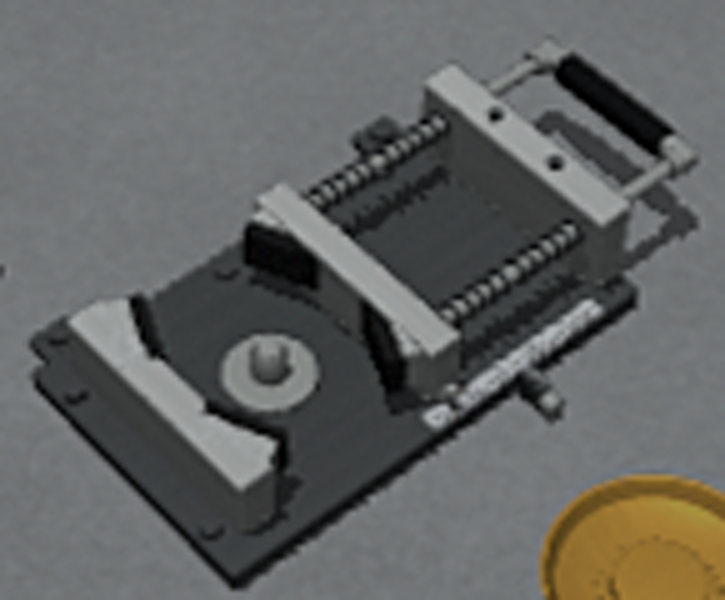

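```bash
cat >> h.py <<'E'
def plan(x,y,z,yaw,n,claw=1):
    """n rows from the measured pose to target (mm, yaw), tool down"""
    s=read_state();p=np.array(s['eef_pos']);y0=s['tool_rot'][2]
    dy=(yaw-y0+np.pi)%(2*np.pi)-np.pi
    D=(np.array([x,y,z])-p)/n
    rows=[]
    for i in range(n):
        a=y0+dy*i/n
        tx=np.cos(a)*D[0]+np.sin(a)*D[1]; ty=np.sin(a)*D[0]-np.cos(a)*D[1]
        rows.append([claw,round(tx/1000,4),round(ty/1000,4),round(-D[2]/1000,4),round(-dy/n,4)])
    print('from',np.round(p,1),np.round(s['tool_rot'],3),'t',round(s['clock'],2),'W',round(s['width'],1),'F',np.round(s['force'],1))
    for i in range(0,n,12): print(str(rows[i:i+12]).replace(' ',''))
E
python3 -c "
from h import *
plan(590,-15,230,1.6,21)"
```

```text
from [179.5 624.8 231.3] [ 3.142 -0.     2.862] t 0.75 W 85.6 F [ 0.  -0.2  0.1]
[[1,np.float64(-0.0272),np.float64(-0.0239),np.float64(0.0001),np.float64(0.0601)],[1,np.float64(-0.0286),np.float64(-0.0222),np.float64(0.0001),np.float64(0.0601)],[1,np.float64(-0.0299),np.float64(-0.0204),np.float64(0.0001),np.float64(0.0601)],[1,np.float64(-0.031),np.float64(-0.0186),np.float64(0.0001),np.float64(0.0601)],[1,np.float64(-0.0321),np.float64(-0.0167),np.float64(0.0001),np.float64(0.0601)],[1,np.float64(-0.0331),np.float64(-0.0148),np.float64(0.0001),np.float64(0.0601)],[1,np.float64(-0.0339),np.float64(-0.0127),np.float64(0.0001),np.float64(0.0601)],[1,np.float64(-0.0346),np.float64(-0.0107),np.float64(0.0001),np.float64(0.0601)],[1,np.float64(-0.0352),np.float64(-0.0086),np.float64(0.0001),np.float64(0.0601)],[1,np.float64(-0.0356),np.float64(-0.0065),np.float64(0.0001),np.float64(0.0601)],[1,np.float64(-0.0359),np.float64(-0.0043),np.float64(0.0001),np.float64(0.0601)],[1,np.float64(-0.0361),np.float64(-0.0022),np.float64(0.0001),np.float64(0.0601)]]
[[1,np.float64(-0.0362),np.float64(0.0),np.float64(0.0001),np.float64(0.0601)],[1,np.float64(-0.0361),np.float64(0.0022),np.float64(0.0001),np.float64(0.0601)],[1,np.float64(-0.0359),np.float64(0.0044),np.float64(0.0001),np.float64(0.0601)],[1,np.float64(-0.0356),np.float64(0.0065),np.float64(0.0001),np.float64(0.0601)],[1,np.float64(-0.0352),np.float64(0.0086),np.float64(0.0001),np.float64(0.0601)],[1,np.float64(-0.0346),np.float64(0.0107),np.float64(0.0001),np.float64(0.0601)],[1,np.float64(-0.0339),np.float64(0.0128),np.float64(0.0001),np.float64(0.0601)],[1,np.float64(-0.033),np.float64(0.0148),np.float64(0.0001),np.float64(0.0601)],[1,np.float64(-0.0321),np.float64(0.0168),np.float64(0.0001),np.float64(0.0601)]]
```

send_rows --pt "1 -0.027 -0.024 0 0.06" --pt "1 -0.0285 -0.022 0 0.06" --pt "1 -0.03 -0.0205 0 0.06" --pt "1 -0.031 -0.0185 0 0.06" --pt "1 -0.032 -0.0165 0 0.06" --pt "1 -0.033 -0.015 0 0.06" --pt "1 -0.034 -0.0125 0 0.06" --pt "1 -0.0345 -0.0105 0 0.06" --pt "1 -0.035 -0.0085 0 0.06" --pt "1 -0.0355 -0.0065 0 0.06" --pt "1 -0.036 -0.0045 0 0.06" --pt "1 -0.036 -0.002 0 0.06"

```text
clock: 1.75
eef_pos: [413.0, 253.5, 228.8]
tool_rot: [3.136, -0.012, 2.127]
force: [0.8, -0.5, 0.3]
width: 85.6
```

```bash
sed -i 's/round(\(t[xy]\)\/1000,4)/round(float(\1)\/1000,4)/g; s/round(-D\[2\]\/1000,4),round(-dy\/n,4)/round(float(-D[2])\/1000,4),round(float(-dy)\/n,4)/' h.py
python3 -c "
from h import *
plan(590,-15,230,1.6,12)"
```

```text
from [413.  253.5 228.8] [ 3.136 -0.012  2.127] t 1.75 W 85.6 F [ 0.8 -0.5  0.3]
[[1,-0.0268,0.0007,-0.0001,0.0439],[1,-0.0267,0.0019,-0.0001,0.0439],[1,-0.0266,0.0031,-0.0001,0.0439],[1,-0.0265,0.0042,-0.0001,0.0439],[1,-0.0263,0.0054,-0.0001,0.0439],[1,-0.026,0.0065,-0.0001,0.0439],[1,-0.0257,0.0077,-0.0001,0.0439],[1,-0.0253,0.0088,-0.0001,0.0439],[1,-0.0249,0.0099,-0.0001,0.0439],[1,-0.0245,0.011,-0.0001,0.0439],[1,-0.0239,0.012,-0.0001,0.0439],[1,-0.0234,0.0131,-0.0001,0.0439]]
```

Tracking is good.

send_rows --pt "1 -0.027 0.0005 0 0.044" --pt "1 -0.027 0.002 0 0.044" --pt "1 -0.0265 0.003 0 0.044" --pt "1 -0.0265 0.004 0 0.044" --pt "1 -0.0265 0.0055 0 0.044" --pt "1 -0.026 0.0065 0 0.044" --pt "1 -0.0255 0.0075 0 0.044" --pt "1 -0.0255 0.009 0 0.044" --pt "1 -0.025 0.01 0 0.044" --pt "1 -0.0245 0.011 0 0.044" --pt "1 -0.024 0.012 0 0.044" --pt "1 -0.02 0.012 0 0.044"

```text
clock: 2.75
eef_pos: [594.3, -33.3, 228.6]
tool_rot: [3.135, -0.015, 1.567]
force: [0.6, 0.0, -0.4]
width: 85.3
```

send_rows --pt "1 0 0 0 0" --pt "1 0 0 0 0"

```text
clock: 2.92
eef_pos: [596.8, -40.1, 228.7]
tool_rot: [3.132, -0.011, 1.557]
force: [-0.3, 0.5, -0.9]
width: 85.6
```

```bash
cat >> h.py <<'E'
from scipy.spatial.transform import Rotation as Ro
def wrist(name):
    s=read_state(); d=get_image('wrist'); T=np.array(d['tool_from_camera'])
    W=np.eye(4);W[:3,:3]=Ro.from_euler('xyz',s['tool_rot']).as_matrix();W[:3,3]=s['eef_pos']
    M=np.linalg.inv(W@T); d['R']=M[:3,:3];d['t']=M[:3,3]
    save(d,name);pickle.dump(d,open(name+'.pkl','wb'));print(np.round(s['eef_pos'],1),np.round(s['tool_rot'],3),s['clock'])
    return d
E
python3 -c "
from h import *
d=wrist('w1')"
```

```text
[596.8 -40.1 228.7] [ 3.132 -0.011  1.557] 2.9167
```

View pics/w1.png

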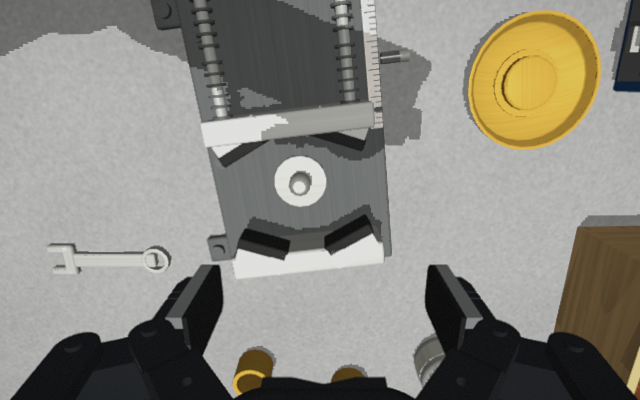

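```bash
python3 - <<'E'
from h import *
d=pickle.load(open('w1.pkl','rb'))
a=d['image'][30:150,330:430];cv2.imwrite('pics/c4.png',cv2.resize(a,None,fx=5,fy=5,interpolation=cv2.INTER_CUBIC))
a=d['image'][140:230,250:350];cv2.imwrite('pics/c5.png',cv2.resize(a,None,fx=6,fy=6,interpolation=cv2.INTER_CUBIC))
# seat ellipse: bright region
g=cv2.cvtColor(d['image'],cv2.COLOR_BGR2GRAY)
P=onplane(d,[[300,181]],20);print(P)
# rectified top view at z=20
x0,y0=P[0,:2];S=3
xs=np.arange(-110,110,1/S);ys=np.arange(-110,140,1/S)
gx,gy=np.meshgrid(x0+xs,y0+ys)
pp=w2p(d,np.stack([gx,gy,np.full_like(gx,20)],-1).reshape(-1,3)).astype(np.float32).reshape(gx.shape+(2,))
r=cv2.remap(d['image'],pp[...,0],pp[...,1],cv2.INTER_LINEAR)
# seat only
cx=int(110*S);sub=cv2.cvtColor(r[cx-120:cx+120,cx-120:cx+120],cv2.COLOR_BGR2GRAY)
m=(sub>150).astype(np.uint8)
n,l,st,ce=cv2.connectedComponentsWithStats(m);k=max(range(1,n),key=lambda i:st[i,4] if np.hypot(*(ce[i]-120))<40 else 0)
c,_=cv2.findContours((l==k).astype(np.uint8),cv2.RETR_EXTERNAL,cv2.CHAIN_APPROX_NONE)
e=cv2.fitEllipse(c[0]);print(e, 'seat',x0+(e[0][0]-120)/S,y0+(e[0][1]-120)/S,'dia',np.array(e[1])/S)
# lower view
cv2.imwrite('pics/rect.png',cv2.resize(r[::-1],None,fx=.8,fy=.8))
E
```

```text
[[575.04163323 -55.15325223  20.        ]]
((119.49976348876953, 118.25559997558594), (160.75064086914062, 161.3984832763672), 5.448899269104004) seat 574.8748877297271 -55.734718905596104 dia [53.58354696 53.79949443]
```

View pics/c4.png

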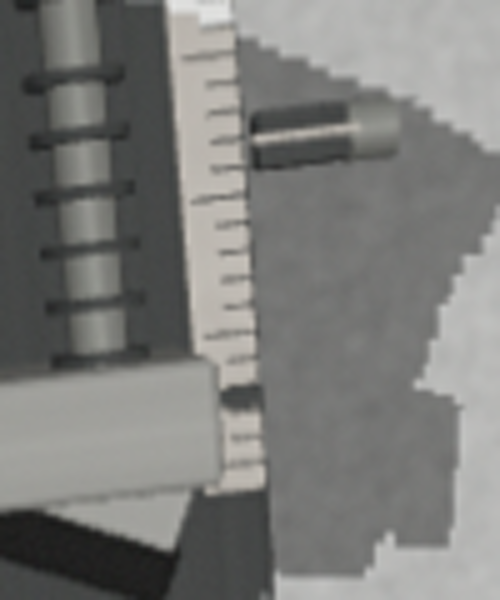

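View pics/rect.png

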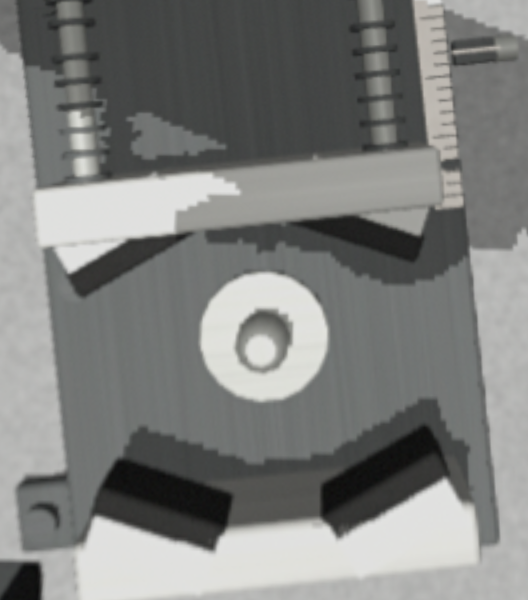

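```bash
python3 - <<'E'
from h import *
d=pickle.load(open('w1.pkl','rb'))
f=lambda u,v:[330+u/5-.4,30+v/5-.4]
seat=np.array([574.9,-55.7,0])
E=onplane(d,[f(236,40),f(266,490)],17);v=E[0]-E[1];yaw=np.arctan2(-v[0],v[1]);print('edge yaw',yaw,E)
# bed right edge bottom (z 16) from full image & left edges
L=onplane(d,[[390,254],[384,150]],16);w=L[1]-L[0];print('bed edge yaw',np.arctan2(-w[0],w[1]))
L=onplane(d,[[205,125],[232,245]],16);
for a in [yaw]:
    R=np.array([[np.cos(a),-np.sin(a)],[np.sin(a),np.cos(a)]])
    P=onplane(d,[f(255,140),f(255,105),f(255,168),f(262,397)],20.5)[:,:2]-seat[:2]
    print((P@R)) # fixture coords
    print((E[:,:2]-seat[:2])@R)
s=pickle.load(open('top0.pkl','rb'))
q=onplane(s,[[251,200],[262,214]],55);print(q)
E
```

```text
edge yaw 0.10252909542314645 [[650.30591231  80.33644461  17.        ]
 [658.81005242  -2.31638726  17.        ]]
bed edge yaw 0.0963135735908309
[[ 90.64459768 109.67106987]
 [ 91.06737909 115.74769094]
 [ 90.30398015 104.76484082]
 [ 88.78349873  62.89327268]]
[[ 88.93318739 127.60428698]
 [ 88.93318739  44.5151119 ]]
[[595.08405194 226.54264502  55.        ]
 [548.38327558 188.43939064  55.        ]]
```

```bash
python3 -c "
from h import *
plan(625,-330,150,1.67,10)"
```

```text
from [596.8 -40.5 228.8] [ 3.132 -0.01   1.557] t 2.97 W 85.3 F [ 0.6 -0.9  0.3]
[[1,-0.0289,0.0032,0.0079,-0.0113],[1,-0.0289,0.0029,0.0079,-0.0113],[1,-0.029,0.0026,0.0079,-0.0113],[1,-0.029,0.0022,0.0079,-0.0113],[1,-0.029,0.0019,0.0079,-0.0113],[1,-0.029,0.0016,0.0079,-0.0113],[1,-0.0291,0.0013,0.0079,-0.0113],[1,-0.0291,0.0009,0.0079,-0.0113],[1,-0.0291,0.0006,0.0079,-0.0113],[1,-0.0291,0.0003,0.0079,-0.0113]]
```

send_rows --pt "1 -0.029 0.003 0.008 -0.011" --pt "1 -0.029 0.003 0.008 -0.011" --pt "1 -0.029 0.0025 0.008 -0.011" --pt "1 -0.029 0.002 0.008 -0.011" --pt "1 -0.029 0.002 0.008 -0.011" --pt "1 -0.029 0.0015 0.008 -0.011" --pt "1 -0.029 0.0015 0.008 -0.011" --pt "1 -0.029 0.001 0.008 -0.011" --pt "1 -0.029 0.0005 0.008 -0.011" --pt "1 -0.022 0.0 0.008 -0.011" --pt "1 0 0 0 0" --pt "1 0 0 0 0"

```text
clock: 3.97
eef_pos: [631.9, -307.8, 139.7]
tool_rot: [3.129, -0.026, 1.708]
force: [-0.3, 0.2, -0.6]
width: 85.5
```

```bash
python3 -c "
from h import *
d=wrist('w2')
print([(np.round(r['box']).tolist(),round(r['score'],2)) for r in recognise(d,'sleeve_middle_c')])"
```

```text
[ 631.9 -307.8  139.7] [ 3.129 -0.026  1.708] 3.9667
[([156.0, 249.0, 211.0, 307.0], 0.95), ([279.0, 194.0, 337.0, 262.0], 0.85), ([369.0, 295.0, 427.0, 362.0], 0.56)]
```

View pics/w2.png

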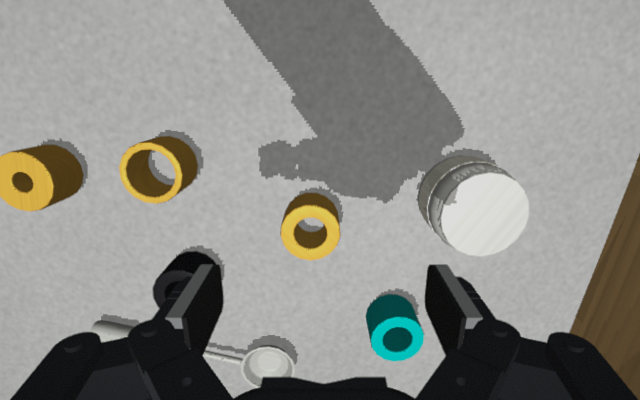

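```bash
cat >> h.py <<'E'
def topface(d,px,z,half=45,S=4,name=None):
    P=onplane(d,[px],z)[0];g=np.arange(-half,half,1/S)
    gx,gy=np.meshgrid(P[0]+g,P[1]+g)
    pp=w2p(d,np.stack([gx,gy,np.full_like(gx,z)],-1).reshape(-1,3)).astype(np.float32).reshape(gx.shape+(2,))
    r=cv2.remap(d['image'],pp[...,0],pp[...,1],cv2.INTER_LINEAR)
    if name: cv2.imwrite('pics/'+name+'.png',cv2.resize(r,None,fx=1.5,fy=1.5))
    hsv=cv2.cvtColor(r,cv2.COLOR_BGR2HSV);m=((hsv[...,1]>90)&(hsv[...,2]>150)).astype(np.uint8)
    n,l,st,ce=cv2.connectedComponentsWithStats(m);k=1+np.argmax(st[1:,4])
    c,h=cv2.findContours((l==k).astype(np.uint8),cv2.RETR_CCOMP,cv2.CHAIN_APPROX_NONE)
    for cc in sorted(c,key=len,reverse=True)[:2]:
        if len(cc)<20: continue
        e=cv2.fitEllipse(cc);print('ctr',np.round([P[0]-half+e[0][0]/S,P[1]-half+e[0][1]/S],2),'dia',np.round(np.array(e[1])/S,1))
E
python3 -c "
from h import *
d=pickle.load(open('w2.pkl','rb'));topface(d,[310,231],36,name='tf')
for q in ([152,171],[22,182]): topface(d,q,36)"
```

```text
ctr [ 627.38 -334.67] dia [44.4 44.6]
ctr [ 627.42 -334.71] dia [25.2 25.5]
ctr [ 507.98 -304.27] dia [44.5 44.6]
ctr [ 507.97 -304.25] dia [35.1 35.4]
ctr [ 416.2  -323.33] dia [40.4 45.5]
ctr [ 414.51 -323.24] dia [15.5 15.8]
```

View pics/tf.png

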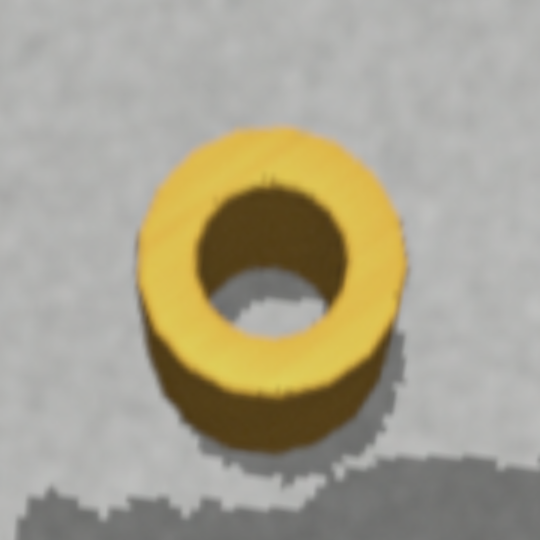

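```bash
cat >> h.py <<'E'
def plan(x,y,z,yaw,n,claw=1):
    s=read_state();p=np.array(s['eef_pos']);R0=Ro.from_euler('xyz',s['tool_rot']);y0=s['tool_rot'][2]
    dy=(yaw-y0+np.pi)%(2*np.pi)-np.pi
    D=(np.array([x,y,z])-p)/n/1000
    rows=[]
    for i in range(n):
        t=(R0*Ro.from_euler('z',-dy*i/n)).inv().apply(D)
        rows.append([claw]+[round(float(v)*2000)/2000 if n>3 else round(float(v),4) for v in t]+[round(float(-dy)/n,3)])
    print('from',np.round(p,1),np.round(s['tool_rot'],3),'t',round(s['clock'],2),'W',round(s['width'],1),'F',np.round(s['force'],1))
    for i in range(0,n,12): print(str(rows[i:i+12]).replace(' ',''))
E
python3 -c "
from h import *
plan(627.4,-334.7,90,1.671,4)"
```

```text
from [ 631.9 -307.1  140.1] [ 3.13  -0.025  1.709] t 4.07 W 85.3 F [ 0.1 -0.7  0.4]
[[1,-0.007,-0.002,0.0125,0.01],[1,-0.007,-0.002,0.0125,0.01],[1,-0.007,-0.002,0.0125,0.01],[1,-0.007,-0.002,0.0125,0.01]]
```

send_rows --pt "1 -0.007 -0.002 0.0125 0.01" --pt "1 -0.007 -0.002 0.0125 0.01" --pt "1 -0.007 -0.002 0.0125 0.01" --pt "1 -0.007 -0.002 0.0125 0.01" --pt "1 0 0 0 0"

```text
clock: 4.48
eef_pos: [630.1, -329.3, 86.0]
tool_rot: [3.128, -0.029, 1.674]
force: [-1.1, 1.1, -1.4]
width: 85.4
```

```bash
python3 -c "
from h import *
plan(627.4,-334.7,60,1.671,3)"
```

```text
from [ 630.1 -329.3   86. ] [ 3.128 -0.029  1.674] t 4.48 W 85.4 F [-1.1  1.1 -1.4]
[[1,-0.0019,-0.0012,0.0086,0.001],[1,-0.0019,-0.0012,0.0086,0.001],[1,-0.0019,-0.0012,0.0086,0.001]]
```

send_rows --pt "1 -0.002 -0.001 0.0085 0" --pt "1 -0.002 -0.001 0.0085 0" --pt "1 -0.002 -0.001 0.0085 0" --pt "1 0 0 0 0"

```text
clock: 4.82
eef_pos: [626.8, -335.2, 55.7]
tool_rot: [3.13, -0.03, 1.673]
force: [-0.6, -0.6, -0.6]
width: 85.0
```

```bash
python3 -c "
from h import *
plan(627.4,-334.7,10,1.671,5); print(grip_depth if not callable(grip_depth) else grip_depth())
d=wrist('w3');topface(d,w2p(d,[627.4,-334.7,36])[0],36)"
```

```text
from [ 626.8 -335.2   55.7] [ 3.13  -0.03   1.673] t 4.82 W 85.0 F [-0.6 -0.6 -0.6]
[[1,0.0,0.0,0.009,0.0],[1,0.0,0.0,0.009,0.0],[1,0.0,0.0,0.009,0.0],[1,0.0,0.0,0.009,0.0],[1,0.0,0.0,0.009,0.0]]
18.700000000000003
[ 626.8 -335.2   55.7] [ 3.13  -0.03   1.673] 4.8167
ctr [ 627.95 -334.87] dia [42.5 43.9]
ctr [ 627.63 -334.56] dia [26.9 27. ]
```

View pics/w3.png

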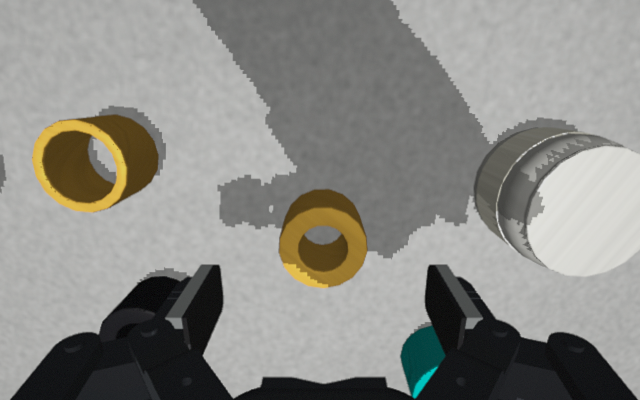

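send_rows --pt "1 0 0 0.009 0" --pt "1 0 0 0.009 0" --pt "1 0 0 0.009 0" --pt "1 0 0 0.009 0" --pt "1 0 0 0.007 0" --pt "1 0 0 0 0"

```text
clock: 5.37
eef_pos: [629.4, -333.2, 10.5]
tool_rot: [3.126, -0.029, 1.674]
force: [0.1, 0.5, -0.4]
width: 85.4
```

send_rows --pt "1 -0.0013 -0.0021 0.001 0" --pt "1 0 0 0 0" --pt "-1 0 0 0 0" --pt "-1 0 0 0 0" --pt "-1 0 0 0 0" --pt "-1 0 0 0 0" --pt "-1 0 0 0 0" --pt "-1 0 0 0 0" --pt "-1 0 0 0 0" --pt "-1 0 0 0 0"

```text
clock: 6.2
eef_pos: [627.1, -335.3, 10.1]
tool_rot: [3.126, -0.028, 1.674]
force: [0.2, -0.2, -1.3]
width: 44.2
```

send_rows --pt "-1 0 0 0 0" --pt "-1 0 0 0 0" --pt "-1 0 0 0 0"

```text
clock: 6.45
eef_pos: [627.1, -335.3, 10.1]
tool_rot: [3.127, -0.028, 1.674]
force: [-1.0, -0.1, -0.8]
width: 44.5
```

send_rows --pt "-1 0 0 -0.006 0" --pt "-1 0 0 -0.012 0" --pt "-1 0 0 -0.015 0" --pt "-1 0 0 -0.015 0" --pt "-1 0 0 -0.015 0" --pt "-1 0 0 -0.015 0" --pt "-1 0 0 -0.015 0" --pt "-1 0 0 -0.015 0" --pt "-1 0 0 -0.01 0" --pt "-1 0 0 0 0"

```text
clock: 7.28
eef_pos: [624.2, -338.2, 140.5]
tool_rot: [3.128, -0.03, 1.674]
force: [-0.2, -0.3, -3.3]
width: 44.8
```

```bash
python3 -c "
from h import *
d=wrist('w4')
plan(574.9,-55.7,125,1.671,14,-1)"
```

```text
[ 624.2 -338.2  140.5] [ 3.128 -0.03   1.674] 7.2833
from [ 624.  -338.1  139.7] [ 3.128 -0.03   1.674] t 7.33 W 44.6 F [ 0.5 -1.5 -4. ]
[[-1,0.0205,-0.0015,0.0015,0.0],[-1,0.0205,-0.0015,0.0015,0.0],[-1,0.0205,-0.0015,0.0015,0.0],[-1,0.0205,-0.0015,0.0015,0.0],[-1,0.0205,-0.0015,0.0015,0.0],[-1,0.0205,-0.0015,0.0015,0.0],[-1,0.0205,-0.0015,0.0015,0.0],[-1,0.0205,-0.0015,0.0015,0.0],[-1,0.0205,-0.0015,0.0015,0.0],[-1,0.0205,-0.0015,0.0015,0.0],[-1,0.0205,-0.0015,0.0015,0.0],[-1,0.0205,-0.0015,0.0015,0.0]]
[[-1,0.0205,-0.0015,0.0015,0.0],[-1,0.0205,-0.0015,0.0015,0.0]]
```

View pics/w4.png

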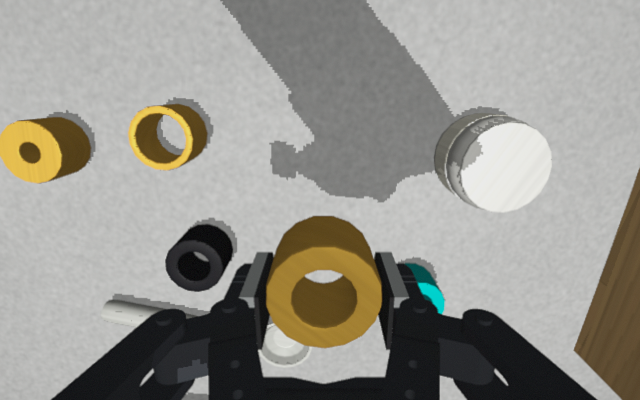

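```bash
python3 - <<'E'
from h import *
d=pickle.load(open('w4.pkl','rb'))
z=140.5+25.9
P=onplane(d,[[325,298]],z)[0];S=6;half=35;g=np.arange(-half,half,1/S);gx,gy=np.meshgrid(P[0]+g,P[1]+g)
pp=w2p(d,np.stack([gx,gy,np.full_like(gx,z)],-1).reshape(-1,3)).astype(np.float32).reshape(gx.shape+(2,))
r=cv2.remap(d['image'],pp[...,0],pp[...,1],cv2.INTER_LINEAR)
cv2.imwrite('pics/tf4.png',r);print(P,'TCP axis at that height:',np.array([624.2,-338.2])+ (-25.9)*Ro.from_euler('xyz',[3.128,-.03,1.674]).as_matrix()[:2,2])
E
```

```text
[ 625.27767386 -337.25414299  166.4       ] TCP axis at that height: [ 623.92986181 -339.00894569]
```

View pics/tf4.png

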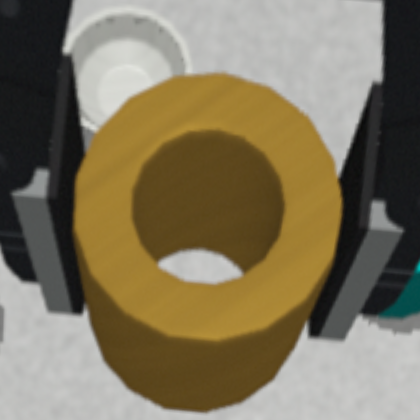

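send_rows --pt "-1 0.015 -0.001 0.001 0" --pt "-1 0.0205 -0.0015 0.0015 0" --pt "-1 0.0205 -0.0015 0.0015 0" --pt "-1 0.0205 -0.0015 0.0015 0" --pt "-1 0.0205 -0.0015 0.0015 0" --pt "-1 0.0205 -0.0015 0.0015 0" --pt "-1 0.0205 -0.0015 0.0015 0" --pt "-1 0.0205 -0.0015 0.0015 0" --pt "-1 0.0205 -0.0015 0.0015 0" --pt "-1 0.0205 -0.0015 0.0015 0" --pt "-1 0.012 -0.001 0.001 0" --pt "-1 0 0 0 0"

```text
clock: 8.33
eef_pos: [577.4, -118.9, 121.1]
tool_rot: [-3.139, -0.035, 1.67]
force: [0.5, -0.1, -4.0]
width: 44.5
```

send_rows --pt "-1 0 0 0 0" --pt "-1 0 0 0 0"

```text
clock: 8.5
eef_pos: [577.4, -119.6, 120.7]
tool_rot: [-3.139, -0.033, 1.67]
force: [-0.6, -0.0, -5.0]
width: 44.6
```

```bash
python3 -c "
from h import *
d=wrist('w5')"
```

```text
[ 577.4 -119.6  120.7] [-3.139 -0.033  1.67 ] 8.5
```

View pics/w5.png

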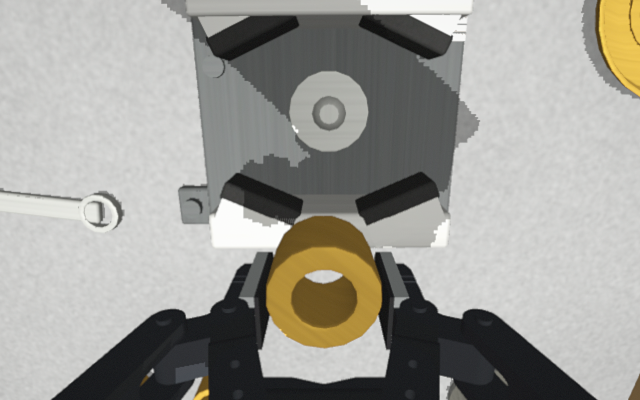

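```bash
python3 - <<'E'
from h import *
d=pickle.load(open('w5.pkl','rb'))
def rect(px,z,half,S=6):
    P=onplane(d,[px],z)[0];g=np.arange(-half,half,1/S);gx,gy=np.meshgrid(P[0]+g,P[1]+g)
    pp=w2p(d,np.stack([gx,gy,np.full_like(gx,z)],-1).reshape(-1,3)).astype(np.float32).reshape(gx.shape+(2,))
    return P,cv2.remap(d['image'],pp[...,0],pp[...,1],cv2.INTER_LINEAR)
P,r=rect([329,111],20,35);g=cv2.cvtColor(r,cv2.COLOR_BGR2GRAY);print(P)
g=cv2.medianBlur(g,9)
m=((g>118)).astype(np.uint8)
n,l,st,ce=cv2.connectedComponentsWithStats(m);k=1+np.argmax(st[1:,4])
c,_=cv2.findContours((l==k).astype(np.uint8),cv2.RETR_EXTERNAL,cv2.CHAIN_APPROX_NONE)
c=max(c,key=len);c=cv2.convexHull(c);e=cv2.fitEllipse(c);print(P[:2]-35+np.array(e[0])/6,np.array(e[1])/6)
o=r.copy();cv2.ellipse(o,e,(0,0,255),1)
P2,r2=rect([329,112],40,35);cv2.drawMarker(r2,(210,210),(0,0,255))
print('sp top plane',P2)
cv2.imwrite('pics/tf5.png',np.hstack([o,r2]))
E
```

```text
[575.18055715 -54.89527745  20.        ]
[568.37902059 -60.85288599] [55.03781637 73.11434937]
sp top plane [574.92065535 -54.56544196  40.        ]
```

View pics/tf5.png

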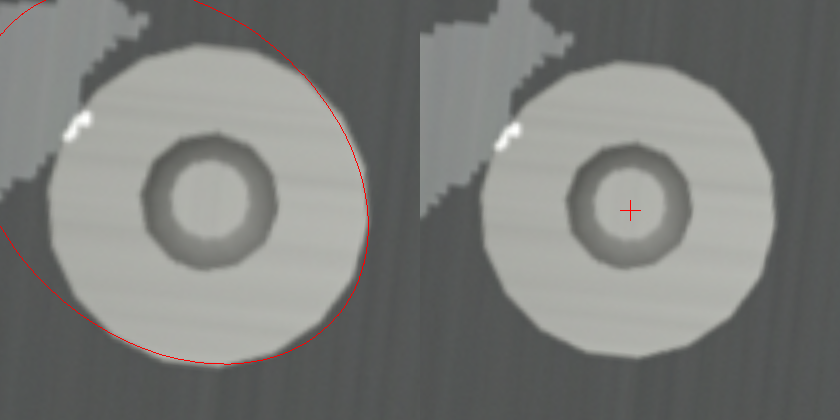

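```bash
cat >> h.py <<'E'
Rg=Ro.from_euler('xyz',[3.127,-.028,1.674])
def bottom(s=None):
    s=s or read_state();R=Ro.from_euler('xyz',s['tool_rot'])
    f=lambda o:np.round(np.array(s['eef_pos'])+R.apply(Rg.inv().apply(o)),2)
    print('bottom ctr',f([.6,.5,-10.1]),'top',f([.6,.5,25.9])); return f([.6,.5,-10.1])
E
python3 -c "
from h import *
b=bottom();s=read_state()['eef_pos'];o=b-s
plan(574.8-o[0],-55.6-o[1],100,1.671,5,-1)"
```

```text
bottom ctr [ 577.98 -119.82  110.75] top [ 578.61 -119.93  146.74]
from [ 577.6 -120.3  120.9] [-3.139 -0.033  1.67 ] t 8.55 W 44.4 F [-0.5  0.2 -3.8]
[[-1,0.0125,0.0005,0.0045,-0.0],[-1,0.0125,0.0005,0.0045,-0.0],[-1,0.0125,0.0005,0.0045,-0.0],[-1,0.0125,0.0005,0.0045,-0.0],[-1,0.0125,0.0005,0.0045,-0.0]]
```

send_rows --pt "-1 0.0125 0.0005 0.0045 0" --pt "-1 0.0125 0.0005 0.0045 0" --pt "-1 0.0125 0.0005 0.0045 0" --pt "-1 0.0125 0.0005 0.0045 0" --pt "-1 0.0125 0.0005 0.0045 0" --pt "-1 0 0 0 0" --pt "-1 0 0 0 0"

```text
clock: 9.13
eef_pos: [574.0, -54.0, 97.6]
tool_rot: [-3.139, -0.031, 1.665]
force: [-1.4, -0.3, -4.0]
width: 44.6
```

```bash
python3 -c "
from h import *
b=bottom();s=read_state()['eef_pos'];o=b-s
plan(574.8-o[0],-55.6-o[1],60,1.671,4,-1)"
```

```text
bottom ctr [574.39 -53.49  87.46] top [575.   -53.54 123.46]
from [574.  -54.   97.6] [-3.139 -0.031  1.665] t 9.13 W 44.6 F [-1.4 -0.3 -4. ]
[[-1,-0.001,0.0,0.0095,-0.001],[-1,-0.001,0.0,0.0095,-0.001],[-1,-0.001,0.0,0.0095,-0.001],[-1,-0.001,0.0,0.0095,-0.001]]
```

send_rows --pt "-1 -0.0005 0 0.0095 -0.001" --pt "-1 -0.0005 0 0.0095 -0.001" --pt "-1 -0.0005 0 0.0095 -0.001" --pt "-1 -0.0005 0 0.0085 -0.001" --pt "-1 0 0 0 0"

```text
clock: 9.55
eef_pos: [574.5, -56.3, 56.9]
tool_rot: [-3.141, -0.029, 1.669]
force: [0.1, -0.4, -5.8]
width: 44.6
```

```bash
python3 -c "
from h import *
b=bottom();s=read_state()['eef_pos'];o=b-s
plan(574.8-o[0],-55.6-o[1],53.5,1.671,2,-1)
d=wrist('w6')"
```

```text
bottom ctr [574.95 -55.83  46.8 ] top [575.51 -55.81  82.79]
from [574.5 -56.3  56.9] [-3.141 -0.029  1.669] t 9.55 W 44.6 F [ 0.1 -0.4 -5.8]
[[-1,0.0001,-0.0001,0.0017,-0.001],[-1,0.0001,-0.0001,0.0017,-0.001]]
[574.5 -56.3  56.9] [-3.141 -0.029  1.669] 9.55
```

View pics/w6.png

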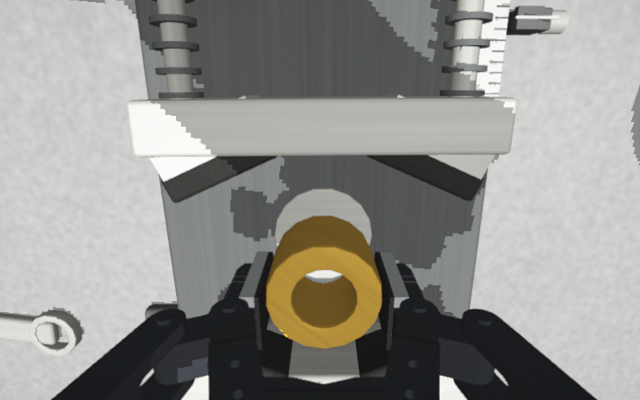

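```bash
python3 -c "
from h import *
plan(574.35,-56.1,40,1.671,3,-1)"
```

```text
from [574.7 -56.5  57.5] [-3.141 -0.029  1.669] t 9.6 W 45.1 F [-0.2 -1.1 -5.5]
[[-1,-0.0,-0.0001,0.0058,-0.001],[-1,-0.0,-0.0001,0.0058,-0.001],[-1,-0.0,-0.0001,0.0058,-0.001]]
```

send_rows --pt "-1 0 0 0.005 -0.001" --pt "-1 0 0 0.005 -0.001" --pt "-1 0 0 0.005 -0.001" --pt "-1 0 0 0 0"

```text
clock: 9.93
eef_pos: [575.0, -57.2, 41.4]
tool_rot: [3.141, -0.029, 1.67]
force: [-0.1, -0.0, -4.6]
width: 44.5
```

```bash
python3 -c "
from h import *
bottom();plan(574.35,-56.1,31,1.671,3,-1)"
```

```text
bottom ctr [575.47 -56.7   31.32] top [575.99 -56.68  67.31]
from [575.  -57.2  41.4] [ 3.141 -0.029  1.67 ] t 9.93 W 44.5 F [-0.1 -0.  -4.6]
[[-1,0.0003,-0.0002,0.0035,-0.0],[-1,0.0003,-0.0002,0.0035,-0.0],[-1,0.0003,-0.0002,0.0035,-0.0]]
```

send_rows --pt "-1 0.0004 -0.0002 0.0035 0" --pt "-1 0.0004 -0.0002 0.0035 0" --pt "-1 0.0004 -0.0002 0.003 0" --pt "-1 0 0 0 0"

```text
clock: 10.27
eef_pos: [574.7, -55.7, 30.7]
tool_rot: [3.14, -0.028, 1.671]
force: [-0.4, 0.2, -5.1]
width: 44.4
```

```bash
python3 -c "
from h import *
bottom();plan(574.35,-56.1,30,1.671,3,-1)"
```

```text
bottom ctr [575.17 -55.18  20.59] top [575.65 -55.15  56.59]
from [574.7 -55.7  30.7] [ 3.14  -0.028  1.671] t 10.27 W 44.4 F [-0.4  0.2 -5.1]
[[-1,-0.0001,-0.0001,0.0002,-0.0],[-1,-0.0001,-0.0001,0.0002,-0.0],[-1,-0.0001,-0.0001,0.0002,-0.0]]
```

send_rows --pt "-1 0 0 0.0005 0" --pt "1 0 0 0 0" --pt "1 0 0 0 0" --pt "1 0 0 0 0" --pt "1 0 0 0 0" --pt "1 0 0 0 0" --pt "1 0 0 0 0" --pt "1 0 0 0 0"

```text
clock: 10.93
eef_pos: [578.2, -56.5, 33.2]
tool_rot: [3.133, -0.026, 1.67]
force: [0.3, -0.6, -0.6]
width: 85.4
```

```bash
python3 -c "
from h import *
plan(574.8,-55.6,95,1.671,6,1)
d=wrist('w7')"
```

```text
from [578.2 -56.5  33.2] [ 3.133 -0.026  1.67 ] t 10.93 W 85.4 F [ 0.3 -0.6 -0.6]
[[1,0.0005,-0.0005,-0.0105,-0.0],[1,0.0005,-0.0005,-0.0105,-0.0],[1,0.0005,-0.0005,-0.0105,-0.0],[1,0.0005,-0.0005,-0.0105,-0.0],[1,0.0005,-0.0005,-0.0105,-0.0],[1,0.0005,-0.0005,-0.0105,-0.0]]
[578.2 -56.5  33.2] [ 3.133 -0.026  1.67 ] 10.9333
```

View pics/w7.png

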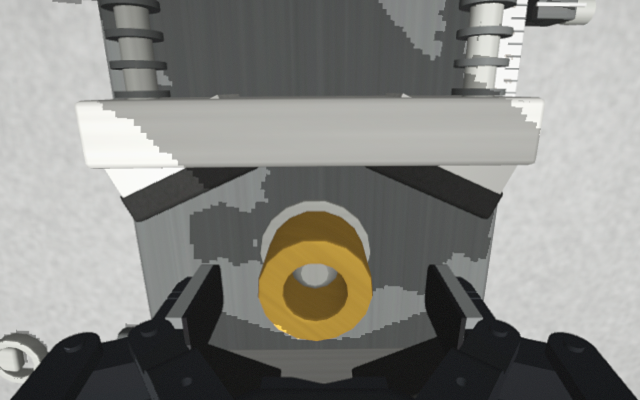

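send_rows --pt "1 0.0005 -0.0005 -0.01 0" --pt "1 0.0005 -0.0005 -0.015 0" --pt "1 0 -0.0005 -0.02 0" --pt "1 0 0 -0.025 0" --pt "1 0 0 -0.025 0" --pt "1 0 0 -0.025 0" --pt "1 0 0 -0.02 0" --pt "1 0 0 0 0" --pt "1 0 0 0 0"

```text
clock: 11.73
eef_pos: [574.0, -59.8, 183.5]
tool_rot: [3.134, -0.027, 1.669]
force: [-0.5, 0.1, -0.3]
width: 85.4
```

```bash
python3 -c "
from h import *
d=wrist('w8')
px=w2p(d,[574.8,-55.6,56])[0];print(px)
topface(d,px,56);topface(d,px,76)
b=w2p(d,[574.8,-55.6,56]).round().astype(int)[0]
x=depthpt(d,[[b[0]+k*int(1),b[1]+j] for k in range(-40,41,4) for j in range(-40,41,4)]);z=x[:,2]
import collections;print(sorted(collections.Counter((z[(z>35)]//1).astype(int)).items()))
"
```

```text
[574.  -59.8 183.5] [ 3.134 -0.027  1.669] 11.7333
[322.85269702 186.43596017]
ctr [575.27 -55.96] dia [43.8 44.5]
ctr [575.55 -54.94] dia [25.9 26.5]
ctr [574.61 -50.59] dia [40.5 41.2]
ctr [574.88 -49.64] dia [24.  24.5]
[(np.int64(35), 6), (np.int64(36), 1), (np.int64(37), 2), (np.int64(38), 7), (np.int64(39), 7), (np.int64(40), 6), (np.int64(41), 5), (np.int64(44), 1), (np.int64(46), 1), (np.int64(47), 2), (np.int64(48), 1), (np.int64(49), 3), (np.int64(50), 2), (np.int64(51), 5), (np.int64(52), 2), (np.int64(54), 6), (np.int64(55), 40), (np.int64(56), 41), (np.int64(57), 13), (np.int64(58), 1), (np.int64(328), 3)]
```

View pics/w8.png

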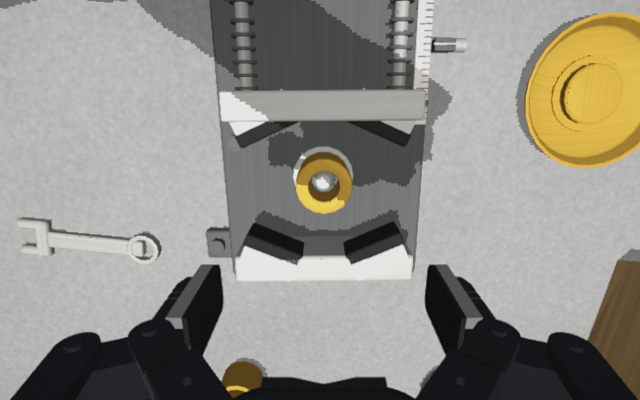

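```bash
python3 -c "
from h import *
print(read_state()['qpos'])
plan(548,211,140,3.24,16,1)"
```

```text
[-0.16029552  0.60650872  0.36474315  1.78500972 -0.32527032  0.80739041
  0.47052497]
from [574.3 -59.9 183.5] [ 3.134 -0.027  1.669] t 11.78 W 85.0 F [-0.3 -0.3  0.4]
[[1,0.017,0.0,0.003,-0.098],[1,0.017,0.0015,0.003,-0.098],[1,0.0165,0.0035,0.003,-0.098],[1,0.016,0.005,0.003,-0.098],[1,0.0155,0.0065,0.003,-0.098],[1,0.015,0.008,0.003,-0.098],[1,0.014,0.0095,0.003,-0.098],[1,0.013,0.0105,0.003,-0.098],[1,0.012,0.012,0.003,-0.098],[1,0.0105,0.013,0.003,-0.098],[1,0.0095,0.014,0.003,-0.098],[1,0.008,0.015,0.003,-0.098]]
[[1,0.0065,0.0155,0.003,-0.098],[1,0.005,0.016,0.003,-0.098],[1,0.0035,0.0165,0.003,-0.098],[1,0.0015,0.017,0.003,-0.098]]
```

send_rows --pt "1 0.017 0 0.003 -0.1" --pt "1 0.017 0.0015 0.003 -0.1" --pt "1 0.0165 0.0035 0.003 -0.1" --pt "1 0.016 0.005 0.003 -0.1" --pt "1 0.0155 0.0065 0.003 -0.1" --pt "1 0.015 0.008 0.003 -0.1" --pt "1 0.014 0.0095 0.003 -0.1" --pt "1 0.013 0.0105 0.003 -0.1" --pt "1 0.012 0.012 0.003 -0.1" --pt "1 0.0105 0.013 0.003 -0.1" --pt "1 0.0095 0.014 0.003 -0.1" --pt "1 0.008 0.015 0.003 -0.1"

```text
clock: 12.78
eef_pos: [538.4, 144.3, 139.2]
tool_rot: [3.125, -0.022, 2.916]
force: [-0.5, 0.8, -0.9]
width: 85.6
```

```bash
python3 -c "
from h import *
plan(548,211,140,3.24,6,1)"
```

```text
from [538.4 144.3 139.2] [ 3.125 -0.022  2.916] t 12.78 W 85.6 F [-0.5  0.8 -0.9]
[[1,0.001,0.011,0.0,-0.054],[1,0.0005,0.011,0.0,-0.054],[1,-0.0005,0.011,0.0,-0.054],[1,-0.001,0.011,0.0,-0.054],[1,-0.0015,0.011,0.0,-0.054],[1,-0.002,0.011,0.0,-0.054]]
```

send_rows --pt "1 0.001 0.011 0 -0.054" --pt "1 0.0005 0.011 0 -0.054" --pt "1 -0.0005 0.011 0 -0.054" --pt "1 -0.001 0.011 0 -0.054" --pt "1 -0.0015 0.011 0 -0.054" --pt "1 -0.002 0.009 0 -0.054" --pt "1 0 0 0 0" --pt "1 0 0 0 0"

```text
clock: 13.45
eef_pos: [537.0, 215.0, 129.5]
tool_rot: [3.117, -0.037, -3.015]
force: [-0.9, 0.1, -0.2]
width: 85.3
```

```bash
python3 -c "
from h import *
d=wrist('w9')
print([(np.round(r['box']).tolist(),round(r['score'],2)) for r in recognise(d,'bar')])"
```

```text
[537.  215.  129.5] [ 3.117 -0.037 -3.015] 13.45
[([2.0, 102.0, 330.0, 326.0], 0.83)]
```

View pics/w9.png

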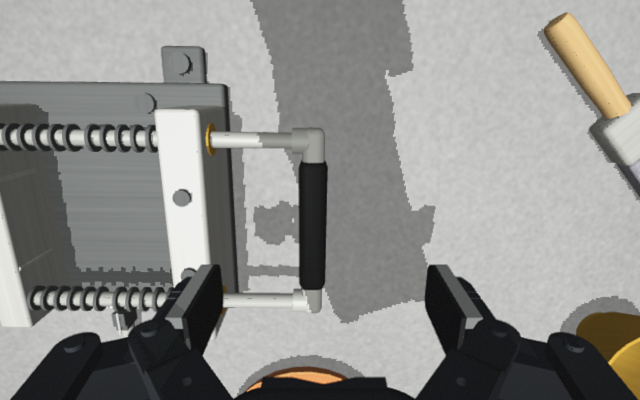

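```bash
python3 - <<'E'
from h import *
d=pickle.load(open('w9.pkl','rb'))
a=d['image'][120:320,200:350];cv2.imwrite('pics/c9.png',cv2.resize(a,None,fx=3,fy=3))
P=onplane(d,[[302.5,163],[326.5,163],[300,289],[324.5,289]],64);print(P)
print('len',np.linalg.norm(P[0]-P[2]),'w',np.linalg.norm(P[0]-P[1]),'ctr',P.mean(0))
v=(P[2]+P[3]-P[0]-P[1]);print('bar yaw',np.arctan2(v[1],v[0]))
a=0.1;print('pred',574.8-268*np.sin(a),-55.6+268*np.cos(a))
E
```

```text
[[503.91150907 200.13744713  64.        ]
 [502.16211454 214.50621499  64.        ]
 [589.18052896 207.79441614  64.        ]
 [587.34792471 224.13207084  64.        ]]
len 85.61211904660841 w 14.474870323553386 ctr [545.65051932 211.64253728  64.        ]
bar yaw 0.10104707861250033
pred 548.04464433865 211.06111629451092
```

View pics/c9.png

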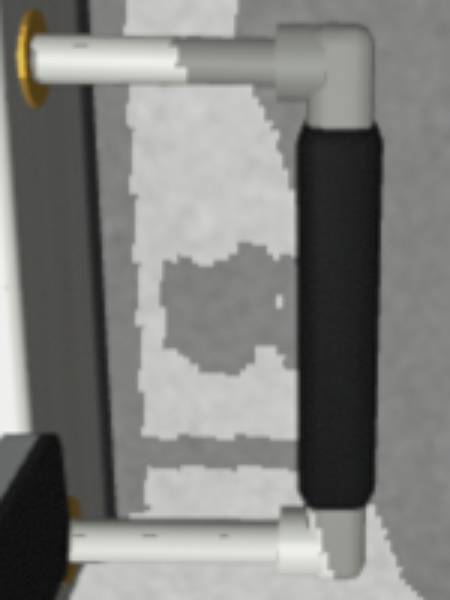

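```bash
python3 -c "
from h import *
plan(547,211.3,85,-3.04,5,0.2)"
```

```text
from [537.1 214.6 129.7] [ 3.117 -0.037 -3.016] t 13.55 W 85.4 F [-0.4  0.2 -0.9]
[[0.2,-0.002,-0.001,0.009,0.005],[0.2,-0.002,-0.001,0.009,0.005],[0.2,-0.002,-0.001,0.009,0.005],[0.2,-0.002,-0.001,0.009,0.005],[0.2,-0.002,-0.001,0.009,0.005]]
```

send_rows --pt "0.2 -0.002 -0.001 0.009 0.005" --pt "0.2 -0.002 -0.001 0.009 0.005" --pt "0.2 -0.002 -0.001 0.009 0.005" --pt "0.2 -0.002 -0.001 0.009 0.005" --pt "0.2 -0.002 -0.001 0.009 0.005" --pt "0.2 0 0 0 0" --pt "0.2 0 0 0 0"

```text
clock: 14.13
eef_pos: [546.3, 206.8, 77.7]
tool_rot: [3.122, -0.04, -3.051]
force: [0.0, 0.1, 1.4]
width: 51.0
```

```bash
python3 -c "
from h import *
plan(547,211.3,36,-3.04,6,0.2)
d=wrist('w10')"
```

```text
from [546.3 206.8  77.7] [ 3.122 -0.04  -3.051] t 14.13 W 51.0 F [0.  0.1 1.4]
[[0.2,-0.0005,0.0005,0.007,-0.002],[0.2,-0.0005,0.0005,0.007,-0.002],[0.2,-0.0005,0.0005,0.007,-0.002],[0.2,-0.0005,0.0005,0.007,-0.002],[0.2,-0.0005,0.0005,0.007,-0.002],[0.2,-0.0005,0.0005,0.007,-0.002]]
[546.3 206.8  77.7] [ 3.122 -0.04  -3.051] 14.1333
```

View pics/w10.png

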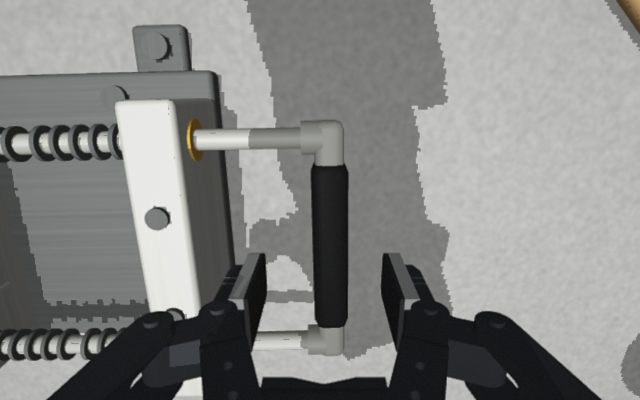

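send_rows --pt "0.2 -0.0005 0.001 0.007 -0.002" --pt "0.2 -0.0005 0.001 0.007 -0.002" --pt "0.2 -0.0005 0.001 0.007 -0.002" --pt "0.2 -0.0005 0.001 0.007 0" --pt "0.2 -0.0005 0.0005 0.006 0" --pt "0.2 0 0 0.003 0" --pt "0.2 0 0 0 0"

```text
clock: 14.77
eef_pos: [547.0, 213.7, 37.6]
tool_rot: [3.12, -0.039, -3.044]
force: [-0.5, -0.1, 0.5]
width: 51.0
```

```bash
python3 -c "
from h import *
plan(547,211.3,36,-3.04,2,0.2)"
```

```text
from [547.  213.7  37.6] [ 3.12  -0.039 -3.044] t 14.77 W 51.0 F [-0.5 -0.1  0.5]
[[0.2,0.0001,-0.0012,0.0008,-0.002],[0.2,0.0001,-0.0012,0.0008,-0.002]]
```

send_rows --pt "0.2 0 -0.0012 0.0005 0" --pt "0.2 0 -0.001 0.0005 0" --pt "-1 0 0 0 0" --pt "-1 0 0 0 0" --pt "-1 0 0 0 0" --pt "-1 0 0 0 0" --pt "-1 0 0 0 0" --pt "-1 0 0 0 0"

```text
clock: 15.43
eef_pos: [547.4, 210.9, 36.9]
tool_rot: [3.121, -0.038, -3.042]
force: [0.4, -0.1, -0.1]
width: 17.2
```

```bash
python3 -c "
from h import *
s=read_state();print(s['eef_pos'],s['width'],s['force'],s['qpos'])
d=wrist('w11')"
```

```text
[547.42960445 210.93038028  36.90683437] 17.24390102154675 [ 0.43444962 -0.06132556 -0.1155066 ] [-0.35474437  0.81796505 -0.06811682  1.80457022  0.03556006  0.55096198
  1.23742959]
[547.4 210.9  36.9] [ 3.121 -0.038 -3.042] 15.4333
```

View pics/w11.png

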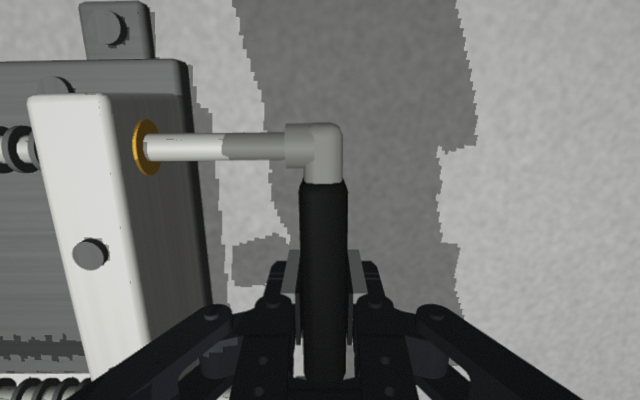

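send_rows --pt "-1 0 0.003 0 0" --pt "-1 0 0.005 0 0" --pt "-1 0 0.005 0 0" --pt "-1 0 0.005 0 0" --pt "-1 0 0.005 0 0" --pt "-1 0 0.005 0 0"

```text
clock: 15.98
eef_pos: [546.9, 215.2, 36.9]
tool_rot: [-3.133, -0.044, -3.051]
force: [1.8, -6.7, -8.9]
width: 17.1
```

```bash
cat >> h.py <<'E'
def trav():
    s=read_state();p=np.array(s['eef_pos'])-[547.43,210.93,36.9];a=.1
    print('travel',p[0]*-np.sin(a)+p[1]*np.cos(a),'side',p[0]*np.cos(a)+p[1]*np.sin(a),'z',p[2],np.round(s['tool_rot'],3),s['force'],s['width'],s['clock'])
E
python3 -c "
from h import *
trav()"
```

```text
travel 4.257178183503667 side -0.07617494413627557 z -0.049256624366400104 [-3.133 -0.044 -3.051] [ 1.76884047 -6.72817624 -8.89159673] 17.069557960629712 15.9833
```

send_rows --pt "-1 0 0.01 0 0" --pt "-1 0 0.01 0 0" --pt "-1 0 0.01 0 0"

```text
clock: 16.23
eef_pos: [545.3, 229.3, 36.7]
tool_rot: [-3.113, -0.048, -3.059]
force: [1.8, -11.1, -6.5]
width: 16.8
```

```bash
python3 -c "
from h import *
trav()"
```

```text
travel 18.44510484793052 side -0.25019740561999493 z -0.2261681866053138 [-3.113 -0.048 -3.059] [  1.82246953 -11.14546575  -6.46781049] 16.79203034283645 16.2333
```

send_rows --pt "-1 0 0.015 0 0" --pt "-1 0 0.015 0 0"

```text
clock: 16.4
eef_pos: [543.6, 245.8, 36.6]
tool_rot: [-3.096, -0.053, -3.065]
force: [-2.0, -14.5, 8.7]
width: 16.8
```

```bash
python3 -c "
from h import *
trav();print(read_state()['torque'])"
```

```text
travel 35.069570923683564 side -0.3762975702217668 z -0.3050973658464926 [-3.096 -0.053 -3.065] [ -2.03508575 -14.50589226   8.7225569 ] 16.75653945858505 16.4
[-1.52761526  0.135943    0.79442321]
```

send_rows --pt "-1 0 0.014 0 0" --pt "-1 0 0.009 0 0"

```text
clock: 16.57
eef_pos: [542.3, 256.6, 36.4]
tool_rot: [-3.079, -0.057, -3.07]
force: [0.1, -14.6, 2.3]
width: 16.9
```

```bash
python3 -c "
from h import *
trav()
d=get_image('top');save(d,'t12');pickle.dump(d,open('t12.pkl','wb'))
trav()
d=get_image('scene');save(d,'s12');pickle.dump(d,open('s12.pkl','wb'))
trav()
a=cv2.resize(d['image'][185:235,315:365],(600,600),interpolation=cv2.INTER_CUBIC);cv2.imwrite('pics/c12.png',a)
"
```

```text
travel 45.92465665553841 side -0.5441686752383932 z -0.511317443288668 [-3.079 -0.057 -3.07 ] [  0.13191395 -14.64322077   2.29321456] 16.93009278489539 16.5667
travel 46.419765558705095 side -0.4844744097719964 z -0.5155143897217158 [-3.079 -0.057 -3.069] [ -0.73390124 -13.24323878   5.68890798] 17.0754425789744 16.6167
travel 45.85370306475054 side -0.48804597235377223 z -0.5079409764016773 [-3.079 -0.057 -3.069] [ -0.08838696 -15.0664334    5.88366936] 16.880560155152978 16.6667
```

View pics/c12.png

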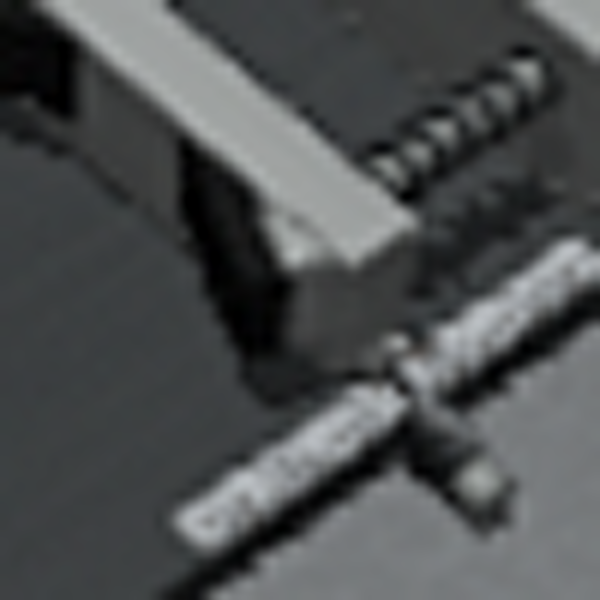

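View pics/s12.png

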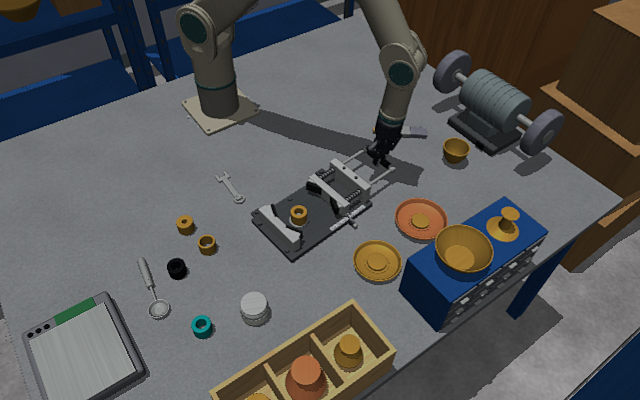

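```bash
cat >> h.py <<'E'
def jawmeas(s0,s1,tag):
    a=.1;Rz=np.array([[np.cos(a),-np.sin(a)],[np.sin(a),np.cos(a)]]);seat=np.array([574.8,-55.6])
    g0,g1=[cv2.cvtColor(q['image'],cv2.COLOR_BGR2GRAY).astype(np.float32) for q in (s0,s1)]
    def samp(d,g,fy0,fy1,z,x0,x1,dy):
        X,Y=np.meshgrid(np.arange(x0,x1,1.),np.arange(fy0,fy1,1.))
        W=np.stack([X,Y+dy],-1).reshape(-1,2)@Rz.T+seat
        pp=w2p(d,np.c_[W,np.full(len(W),z)]).astype(np.float32).reshape(X.shape+(2,))
        return cv2.remap(g,pp[...,0],pp[...,1],cv2.INTER_CUBIC)
    ref=samp(s0,g0,22,75,62,-72,72,0)
    best=[]
    for dy in np.arange(30,60,.25):
        c=samp(s1,g1,22,75,62,-72,72,dy)
        best.append((np.corrcoef(ref.ravel(),c.ravel())[0,1],dy))
    best.sort(reverse=True);print(tag,'jaw travel by corr',best[:3])
    # strip views, fixture y up, z=20.5
    out=[]
    for d,g in ((s0,g0),(s1,g1)):
        out.append(cv2.resize(samp(d,g,40,140,20.5,60,115,0)[::-1],None,fx=5,fy=5))
    o=np.clip(np.hstack(out)*1.5,0,255).astype(np.uint8)
    cv2.imwrite('pics/strip_%s.png'%tag,o)
E
python3 -c "
from h import *
L=lambda n:pickle.load(open(n+'.pkl','rb'))
jawmeas(L('scene0'),L('s12'),'s');jawmeas(L('top0'),L('t12'),'t')"
```

```text
s jaw travel by corr [(np.float64(0.9898092021376652), np.float64(47.75)), (np.float64(0.989584339885429), np.float64(47.5)), (np.float64(0.9881481594353921), np.float64(48.0))]
t jaw travel by corr [(np.float64(0.9505946363834342), np.float64(47.25)), (np.float64(0.9498702148146029), np.float64(47.0)), (np.float64(0.9485735092874413), np.float64(47.5))]
```

View pics/strip_s.png

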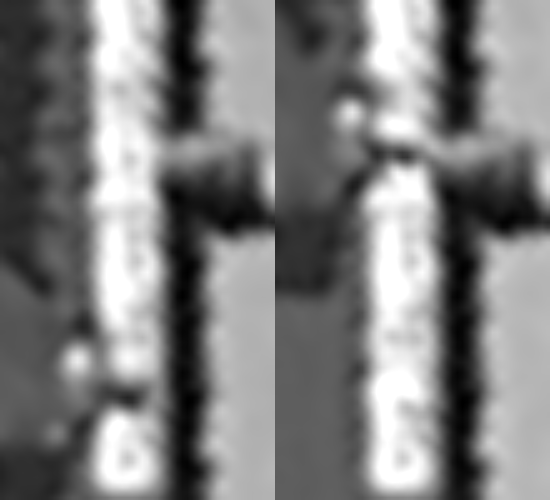

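View pics/strip_t.png

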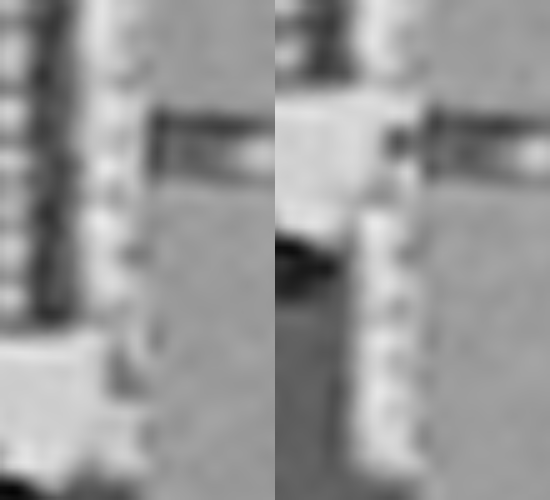

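```bash
python3 -c "
from h import *
trav()
for i in range(10):
    d=get_image('top'); trav()
pickle.dump(d,open('t13.pkl','wb'))
d=get_image('scene');pickle.dump(d,open('s13.pkl','wb'));save(d,'s13');trav()
L=lambda n:pickle.load(open(n+'.pkl','rb'))
jawmeas(L('scene0'),L('s13'),'s2');jawmeas(L('top0'),L('t13'),'t2')
d=wrist('w13')
print(np.abs(read_state()['qd']).max())
"
```

```text
travel 45.85370306475054 side -0.48804597235377223 z -0.5079409764016773 [-3.079 -0.057 -3.069] [ -0.08838696 -15.0664334    5.88366936] 16.880560155152978 16.6667
travel 45.18415079527137 side -0.5066652944045851 z -0.5260295973959046 [-3.078 -0.057 -3.07 ] [ -0.47956928 -13.83582754   4.49645313] 16.86425006982786 16.7167
travel 44.720753158460944 side -0.5231400990004405 z -0.5299881042514016 [-3.078 -0.057 -3.071] [ -0.09115241 -14.62994472   4.88784741] 16.85931923330972 16.7667
travel 44.566956773932354 side -0.5054815337325769 z -0.517405419541511 [-3.078 -0.057 -3.071] [ 6.20718276e-03 -1.43838728e+01  4.19000551e+00] 17.124467682100764 16.8167
travel 44.47013423559507 side -0.5163841981488941 z -0.528444044890108 [-3.078 -0.057 -3.071] [ -1.1036585  -13.55345974   4.38671065] 16.878121182601443 16.8667
travel 44.413754481679284 side -0.4977242087248799 z -0.5464682655382873 [-3.078 -0.057 -3.071] [ -0.87359652 -14.12054097   4.5459057 ] 17.235160148950964 16.9167
travel 44.416336866703524 side -0.491586734924474 z -0.49093216315423405 [-3.078 -0.057 -3.071] [ -0.08932171 -14
[... 616 characters left out ...]
00322 [-3.078 -0.057 -3.071] [ 7.95403247e-03 -1.39227461e+01  4.88067228e+00] 16.956248720067762 17.1667
travel 44.38982924865652 side -0.4979049420494617 z -0.5278151628092331 [-3.078 -0.057 -3.071] [  0.28827831 -14.31627787   4.35392863] 17.096264691609395 17.2167
s2 jaw travel by corr [(np.float64(0.9928666260192476), np.float64(45.75)), (np.float64(0.992430200136858), np.float64(45.5)), (np.float64(0.9913855737383924), np.float64(46.0))]
t2 jaw travel by corr [(np.float64(0.9435185369833533), np.float64(46.0)), (np.float64(0.9432799304151073), np.float64(45.75)), (np.float64(0.9408976415814148), np.float64(46.25))]
[542.5 255.   36.4] [-3.078 -0.057 -3.071] 17.2167
0.001915945938746613
```

View pics/w13.png

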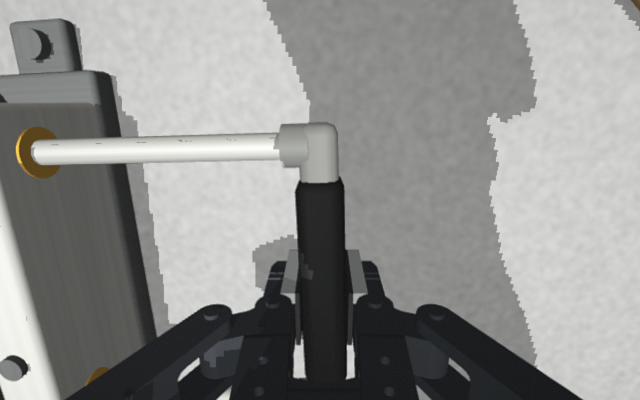

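```bash
python3 -c "
from h import *
print(finish_job()); trav()"
```

```text
the job is handed in; nothing more can be done
None
the job is handed in; nothing more can be done
```

View pics/strip_t2.png

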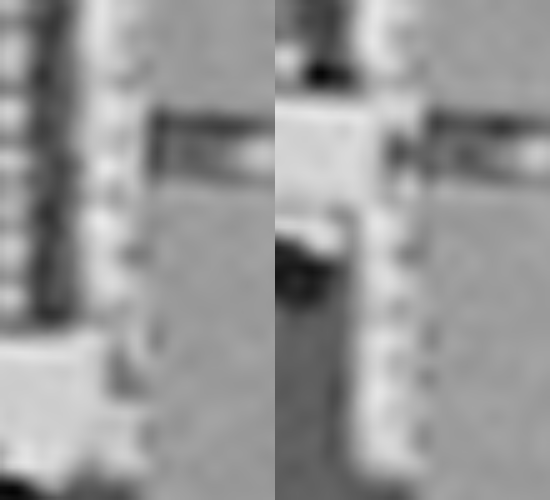

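I slipped the brass sleeve with the 25 mm bore (measured 25.2 mm; the other two read 35.1 and 15.5 mm) over the spigot and let go of it. Then I gripped the pull bar, drew the jaw to the cursor, and handed the job in at about 17.2 s while still holding it. The hand-in reports no verdict.

**Sleeve:** after release its top read about 56 mm above the work surface, which is fully home, and its axis was within about 0.6 mm of the spigot's. The last scene pictures show it on the spigot. I did not re-measure the other sleeves or the rest of the bench at the end.

**Jaw:** the mark lies at 46.8 mm of travel.
- **Travel:** right after the pull, the scene and top cameras gave 47.75 and 47.25 mm. The jaw then crept back and settled at 45.75 and 46.0 mm, about 1 mm short of the mark and inside the ±5 mm allowed.
- **Arm reading:** it gave 44.4 mm at the fingertips, lower because the tool tilted about 0.08 rad under the spring load. Corrected for that tilt it comes to about 46.0 mm, which agrees with the cameras.
- **Hold:** the arm was at rest with about 14 N of pull on the bar, and the reading held steady for the last 0.25 s before hand-in.

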